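# Close the pressure filter holder with its four lever nuts, crisscross in two passes

## Task

Slide the filter holder's loose round cover by its knob, without lifting it, fully home against the three brass stop pins. Then tighten the four red-posted lever nuts clockwise in crisscross order (one, then the diagonally opposite one, then the other two) in two passes: first each one only to its yellow dot, then, again crisscross, each one to its stop over the white dot. Leave the cover home and everything else on the bench undisturbed and standing.

Things in the scene. Friction and masses are not known exactly. Their poses are not given: they have to be found in the camera images.
- holder: fixed filter holder: round blue base plate, 280 mm diameter, 20 mm thick; origin on the table under its centre, z up. In its x, y (mm) lever nuts pivot at a (55,55), b (-55,55), c (-55,-55), d (55,-55): a-c and b-d are the diagonal pairs. A brass gauge pillar 155 mm tall, head 56 mm across, stands fixed at (-80,152)
- nest (a point): nest centre on the plate's top, 20 mm above the table; the cover's origin lies here when home. Three brass stop pins (10 mm diameter, 16 mm high) stand 47.5 mm from it, at 0, +65 and -65 degrees from holder +x; the nest is open towards holder -x
- cover: loose round steel cover, 84 mm diameter, 18 mm thick, about 0.5 kg, lying flat on the plate, with a black upright knob at its centre (28 mm diameter, from 18 to 75 mm above the cover's underside); origin at the centre of its underside. It starts 19 to 32 mm from home, towards holder -x, and slides under a light push on its knob
- nut_a (a joint): turn of lever nut a, rad, grows CLOCKWISE seen from above (tightening): 0 loose (starts 0 to 0.3), 0.75 over its yellow dot, 1.45 at its stop over its white dot. Friction (3.5 N at the post) holds it where left. At 0 the lever points 128 degrees from holder +x, counter-clockwise seen from above; a 46 mm clamp finger opposite, its top 55 mm above the table, swings over the cover
- pivot_a (a point): pivot of lever nut a: centre of its hub's top, 62 mm above the table (hub 28 mm diameter)
- post_a (a point): centre of the top of lever nut a's upright red post, 101 mm above the table; the post is 16 mm in diameter, 50 mm tall, 58 mm from the pivot; the lever bar under it (14 mm wide) has its top 55 mm above the table
- nut_b (a joint): turn of lever nut b, rad, grows CLOCKWISE seen from above (tightening): 0 loose (starts 0 to 0.3), 0.75 over its yellow dot, 1.45 at its stop over its white dot. Friction (3.5 N at the post) holds it where left. At 0 the lever points -142 degrees from holder +x, counter-clockwise seen from above; a 46 mm clamp finger opposite, its top 55 mm above the table, swings over the cover
- pivot_b (a point): pivot of lever nut b: centre of its hub's top, 62 mm above the table (hub 28 mm diameter)
- post_b (a point): centre of the top of lever nut b's upright red post, 101 mm above the table; the post is 16 mm in diameter, 50 mm tall, 58 mm from the pivot; the lever bar under it (14 mm wide) has its top 55 mm above the table
- nut_c (a joint): turn of lever nut c, rad, grows CLOCKWISE seen from above (tightening): 0 loose (starts 0 to 0.3), 0.75 over its yellow dot, 1.45 at its stop over its white dot. Friction (3.5 N at the post) holds it where left. At 0 the lever points -52 degrees from holder +x, counter-clockwise seen from above; a 46 mm clamp finger opposite, its top 55 mm above the table, swings over the cover
- pivot_c (a point): pivot of lever nut c: centre of its hub's top, 62 mm above the table (hub 28 mm diameter)
- post_c (a point): centre of the top of lever nut c's upright red post, 101 mm above the table; the post is 16 mm in diameter, 50 mm tall, 58 mm from the pivot; the lever bar under it (14 mm wide) has its top 55 mm above the table
- nut_d (a joint): turn of lever nut d, rad, grows CLOCKWISE seen from above (tightening): 0 loose (starts 0 to 0.3), 0.75 over its yellow dot, 1.45 at its stop over its white dot. Friction (3.5 N at the post) holds it where left. At 0 the lever points 38 degrees from holder +x, counter-clockwise seen from above; a 46 mm clamp finger opposite, its top 55 mm above the table, swings over the cover
- pivot_d (a point): pivot of lever nut d: centre of its hub's top, 62 mm above the table (hub 28 mm diameter)
- post_d (a point): centre of the top of lever nut d's upright red post, 101 mm above the table; the post is 16 mm in diameter, 50 mm tall, 58 mm from the pivot; the lever bar under it (14 mm wide) has its top 55 mm above the table
- reagent_bottle: bystander, to be left alone: amber bottle with blue cap, 64 mm diameter, 150 mm tall, origin at the centre of its underside; stands off the holder's -y side
- tip_box: bystander, to be left alone: blue box with clear lid, 85 x 120 mm, 57 mm tall, origin at the centre of its underside
- dish_stack: bystander, to be left alone: three stacked dishes, 60 mm diameter, 37 mm tall, origin at the centre of the underside
- beaker: bystander, to be left alone: clear open beaker, 68 mm rim diameter, 90 mm tall, origin at the centre of its underside
- tube_rack: bystander, to be left alone: pink open rack, 75 x 130 mm, 55 mm tall, origin at the centre of its underside
- pipette: bystander, to be left alone: white pipette lying along its x axis, 220 mm long, about 24 mm high, origin on the table under its middle
- wash_bottle: bystander, to be left alone: white bottle with red cap, 60 mm diameter, 140 mm tall, origin at the centre of its underside
Mind the look-alikes: they are no part of the job. What is shaped like the cover but brown or green is not meant.

How it is judged:
On the way, in this order (a step that is already met when the one before it is completed fails the run):
1. the cover is slid home in its nest while all four nuts are still loose (below 0.42 rad) (horizontal distance between cover and nest below 0.0035 m and z of cover in the frame of holder below 0.0235 m and angle between cover's own z axis and vertical below 0.06 rad and value of joint each of nut_a, nut_b, nut_c, nut_d below 0.42 rad), for 0.1 s.
2. two diagonally opposite nuts are half tight (0.5 to 1.0 rad), the other two still loose (((value of joint nut_a between 0.5 and 1 rad and value of joint nut_c between 0.5 and 1 rad and value of joint each of nut_b, nut_d below 0.42 rad) or (value of joint nut_b between 0.5 and 1 rad and value of joint nut_d between 0.5 and 1 rad and value of joint each of nut_a, nut_c below 0.42 rad))), for 0.1 s.
3. all four nuts are half tight (0.5 to 1.0 rad) (value of joint nut_a between 0.5 and 1 rad and value of joint nut_b between 0.5 and 1 rad and value of joint nut_c between 0.5 and 1 rad and value of joint nut_d between 0.5 and 1 rad), for 0.1 s.
4. two diagonally opposite nuts are fully tight (over 1.3 rad), the other two still half tight (((value of joint each of nut_a, nut_c above 1.3 rad and value of joint nut_b between 0.5 and 1 rad and value of joint nut_d between 0.5 and 1 rad) or (value of joint each of nut_b, nut_d above 1.3 rad and value of joint nut_a between 0.5 and 1 rad and value of joint nut_c between 0.5 and 1 rad))), for 0.1 s.
At the end, for the whole second after the job is handed in: The cover lies flat within 3.5 mm of the nest centre and at rest, and all four lever nuts are turned past 1.3 rad (stop at 1.45) (horizontal distance between cover and nest below 0.0035 m and z of cover in the frame of holder below 0.0235 m and angle between cover's own z axis and vertical below 0.06 rad and value of joint each of nut_a, nut_b, nut_c, nut_d above 1.3 rad and linear speed of cover below 0.02 m/s); the robot touches nothing.
It fails at once if a lever nut goes clearly past its yellow dot (over 1.1 rad) while another is not yet half tight (below 0.5 rad) ((value of joint nut_a above 1.1 rad and value of joint any of nut_b, nut_c, nut_d below 0.5 rad) or (value of joint nut_b above 1.1 rad and value of joint any of nut_a, nut_c, nut_d below 0.5 rad) or (value of joint nut_c above 1.1 rad and value of joint any of nut_a, nut_b, nut_d below 0.5 rad) or (value of joint nut_d above 1.1 rad and value of joint any of nut_a, nut_b, nut_c below 0.5 rad)).
It fails at once if the cover is lifted more than 10 mm off the plate or tipped over 0.3 rad (z of cover in the frame of holder above 0.03 m or angle between cover's own z axis and vertical above 0.3 rad).
It fails at once if a bystander is shifted more than 20 mm or tipped (distance of any of reagent_bottle, tip_box, dish_stack, beaker, tube_rack, pipette, wash_bottle from where it was at the start of the episode above 0.02 m or angle between any of reagent_bottle, tip_box, dish_stack, beaker, tube_rack, pipette, wash_bottle's own z axis and vertical above 0.4 rad).
It also fails if it takes over 67 s, if anything falls off the work surface, if the arm or the gripper's body presses on something with over 40 N, if the wrist force passes 120 N, or if a joint passes its speed limit or range.

## Robot

A 6-joint arm with a two-finger parallel gripper is mounted at the origin on the work surface. World frame = base frame: x ahead of the robot, y to its left, z up, the work surface at z = 0. Lengths are in m, angles in rad, forces in N, time in s.
With the tool pointing down it reaches from about 0.275 to 0.875 m from the base axis. Payload 12.5 kg.
Tool frame: the origin (TCP) lies on the centre line of the jaws, within the pads' length; the fingertips stand r.finger_overhang ahead of it and the grasp point (between the pads) lies 3 mm ahead of it (r.finger_overhang is the distance from the TCP to the fingertips, in m); z points along the fingers, y is the line along which they close (so a half turn about z gives the same grasp; the last joint's range is limited). The gripper opens to 85 mm and grips with 20 to 120 N. Pads are 22 mm wide; open, the fingers measure 114 mm over their backs; the gripper's body (76 mm by 85 mm) begins 54 mm behind the grasp point. The pads swing forward as they close: fully open they stand 13 mm farther back than shut.
Start: joints at [1.213, 0.351, 1.652, -0, 1.139, -0.085], TCP at [0.148, 0.53, 0.253] pointing down, gripper open.
Joint ranges: [-2.75, 2.75], [-0.79, 2.1], [0.01, 2.65], [-1.57, 4.71], [0.07, 3.14], [-2.87, 2.87]. Speed limits (rad/s): [2.22, 2.22, 2.79, 3.14, 3.14, 3.14].

## Interface

Orientations are given as a unit quaternion [x, y, z, w].
In Python, from cell import r, optics gives the robot as it stands. The module is installed in compiled form; this text tells all that it offers. Calls block until the motion is done:
- r.move_to(position, orientation): joint-space move of the TCP to a pose.
- r.move_linear(position, rot=None, vel=0.15): straight line of the TCP; rot=None keeps the orientation; vel is the mean speed in m/s.
- r.set_joints(angles): joint-space move.
- r.set_gripper(opening, squeeze=None): opening from 0.0 (shut) to 1.0 (fully open); squeeze is the grip in N (None keeps the last); returns when the fingers have stopped.
- r.sleep(seconds).
- r.inverse_kinematics(position, orientation): joint angles nearest the present ones, or None.
- optics.get_image(name): name is "scene" or "top" or "wrist"; returns a dict with "pixels" (420x560x3 uint8, red, green, blue), "depth" (420x560 float32, m along the optical axis (not along the pixel's ray), 0 where there is no reading), "fx", "fy", "cx", "cy" (pixels), "camera_from_world" (4x4, takes a point from world to camera coordinates); the wrist camera has in their place "mount" (4x4, takes a point from camera to tool coordinates, whose origin is the TCP and whose axes are the flange's). Camera axes: x right, y down, z forward; pixel columns grow to the right and rows downward; lengths in m; the calibration is good to about 2 mm. A picture is of the moment at which its call begins: read the wrist's pose just before it.
A pose or a line that the arm cannot do raises r.PlanningError and nothing moves.
- r.hand_in(): hands the job in; it is judged then, once.
Readings, each from a call of its own:
- r.current_t(): time.
- r.current_q(): joint angles.
- r.current_qvel(): joint speeds.
- r.current_effort(): joint torques, N m.
- r.current_tool_pos(): TCP position.
- r.current_ee_rot(): TCP orientation.
- r.current_contact_force(): force on the tool from outside, world axes, zero at the start.
- r.current_torque(): the same for the moment, N m.
- r.current_opening(): opening from 0.0 (shut) to 1.0 (fully open).
- r.current_finger_force(): force on a finger pad.
Only numpy, scipy, OpenCV 4.12 (cv2) and the standard library are available. Lean on these libraries where they do the work, as an engineer would, in place of code of your own. Each camera call takes 0.05 s, during which the arm holds its last target. There are 200 camera calls.

## Working session

There is one attempt and no reset: what is moved stays moved. The work goes in short steps, each a Python script; the robot and the scene stay as the last script left them, time stands still between calls to the robot, and variables do not carry over. Pictures are saved under pics/ and viewed, at most 10 in all, crops included, and the job is handed in when it is done.

```bash
mkdir -p pics; python3 - <<'E'
from cell import r, optics
import cv2, pickle
for n in ["top","scene"]:
    im=optics.get_image(n); pickle.dump(im,open(n+".pkl","wb"))
    cv2.imwrite(f"pics/{n}0.png",im["pixels"][:,:,::-1])
    print(n,im["fx"],im["cx"],im["cy"],im["camera_from_world"].round(3).tolist())
print(r.current_t(),r.finger_overhang,r.current_ee_rot(),r.current_opening())
E
```

```text
top 491.5712518550491 272.8869648955212 208.4474201844192 [[0.006, -1.0, 0.014, 0.038], [-0.998, -0.007, -0.069, 0.54], [0.069, -0.013, -0.998, 1.266], [0.0, 0.0, 0.0, 1.0]]
scene 521.9222214850239 278.314902122794 198.3489694046949 [[-0.746, 0.666, 0.017, 0.376], [0.346, 0.41, -0.844, -0.121], [-0.569, -0.623, -0.536, 1.695], [0.0, 0.0, 0.0, 1.0]]
0.1 0.022 [ 1.35991283e-01  9.90709912e-01 -4.76740113e-04 -1.17463672e-04] 1.0003216734218239
```

View pics/top0.png

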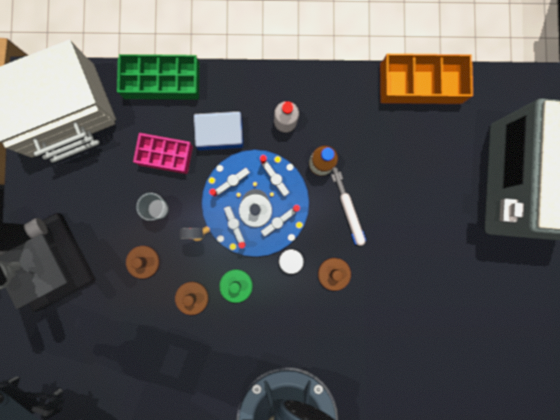

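View pics/scene0.png

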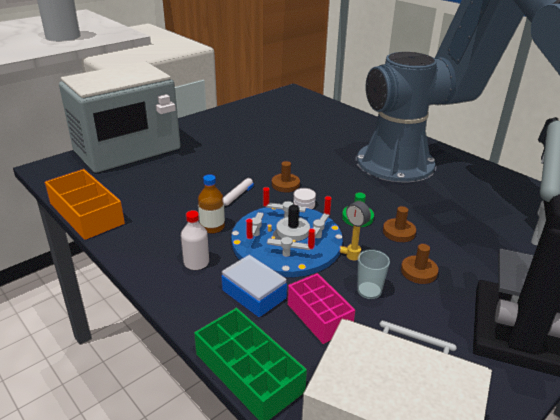

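The blue plate is at about (255,203) in the top view. The red posts are near (263,158), (212,192), (241,245) and (297,208), and the gauge is at about (205,231), so holder yaw is near 0. The steel cover's knob is near (255,209). I'll refine this from the top image, then take a closer wrist view.

```bash
cat > h.py <<'E'
import numpy as np, cv2
from scipy.spatial.transform import Rotation as Ro
from cell import r, optics
def down(phi): return [np.cos(phi/2),np.sin(phi/2),0,0]
def cast(im,uv,z,T=None):
    "pixels -> world points on plane z; T = world_from_camera"
    if T is None: T=np.linalg.inv(im["camera_from_world"])
    uv=np.atleast_2d(uv).astype(float)
    d=np.c_[(uv[:,0]-im["cx"])/im["fx"],(uv[:,1]-im["cy"])/im["fy"],np.ones(len(uv))]@T[:3,:3].T
    o=T[:3,3]
    return (o+d*((z-o[2])/d[:,2])[:,None])[:,:2]
def wrist():
    p,q=r.current_tool_pos(),r.current_ee_rot()
    im=optics.get_image("wrist"); W=np.eye(4); W[:3,:3]=Ro.from_quat(q).as_matrix(); W[:3,3]=p
    return im, W@im["mount"]
def blobs(mask,amin,amax=1e9):
    n,l,s,c=cv2.connectedComponentsWithStats(mask.astype(np.uint8))
    return [(c[i],s[i,4],l==i) for i in range(1,n) if amin<=s[i,4]<=amax]
def hsv(im): return cv2.cvtColor(im["pixels"],cv2.COLOR_RGB2HSV)
E
python3 - <<'E'
from h import *
import pickle
im=pickle.load(open("top.pkl","rb")); H=hsv(im)
m=(H[...,0]>100)&(H[...,0]<120)&(H[...,1]>150)&(H[...,2]>70); m[:140]=0
b=max(blobs(m,500),key=lambda t:t[1]); cs,_=cv2.findContours(b[2].astype(np.uint8),0,1)
hull=cv2.convexHull(max(cs,key=cv2.contourArea))[:,0]
w=cast(im,hull,.02); c,rad=cv2.minEnclosingCircle((w*1000).astype(np.float32)); c=np.array(c)/1000; print(c,rad)
m=((H[...,0]<8)|(H[...,0]>172))&(H[...,1]>150)&(H[...,2]>90)
for t in blobs(m,5):
    p=cast(im,t[0],.1)[0]
    if np.linalg.norm(p-c)<.15: print(t[0],t[1],p-c)
r.set_gripper(0.55)if 0 else None
r.move_to([c[0]-.05,c[1],.42],down(np.pi/2)); print(r.current_t(),r.current_q())
for k in [0]:
    im,T=wrist(); pickle.dump((im,T),open("w1.pkl","wb")); cv2.imwrite("pics/w1.png",im["pixels"][:,:,::-1])
print(im["fx"],im["mount"].round(3).tolist())
E
```

```text
[0.55511285 0.08832904] 140.4868927001953
[262.89655172 158.65517241] 29 [ 0.10134418 -0.02052152]
[212.60714286 191.82142857] 28 [0.01833252 0.10194164]
[295.92 207.8 ] 25 [-0.01942261 -0.10227513]
[241.33333333 244.875     ] 24 [-0.11075708  0.03029518]
2.225 [8.35531532e-02 1.60535266e-01 1.49382308e+00 1.49659564e-04
 1.48767387e+00 8.22952223e-02]
322.93150861781874 [[-0.0, -0.947, -0.32, 0.083], [1.0, -0.001, 0.001, 0.0], [-0.002, -0.32, 0.947, -0.122], [0.0, 0.0, 0.0, 1.0]]
```

View pics/w1.png

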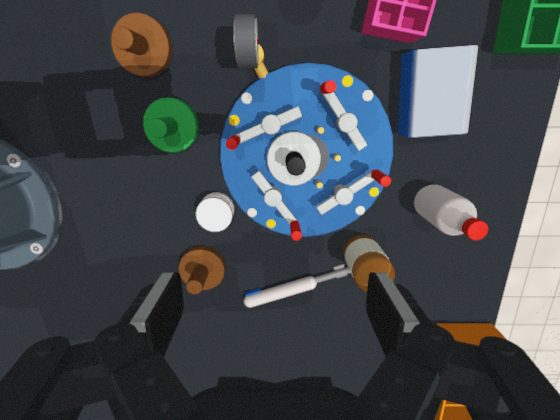

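The wrist view shows the plate at about (307,150), with stop pins at (321,130), (338,157) and (320,185). The knob is at (295,162), the hubs at (347,122), (271,124), (273,197) and (344,196), and the red posts are on the outside. Next I'll extract positions from depth slices.

```bash
cat >> h.py <<'E'
def cloud(im,T):
    v,u=np.mgrid[:420,:560]; d=im["depth"]
    P=np.stack([(u-im["cx"])/im["fx"]*d,(v-im["cy"])/im["fy"]*d,d],-1)
    W=P@T[:3,:3].T+T[:3,3]; W[d<=0]=np.nan; return W
C0=np.array([.5551,.0883])
def slice_blobs(W,lo,hi,amin,rad=.15):
    near=np.linalg.norm(W[...,:2]-C0,axis=-1)<rad
    out=[]
    for t in blobs(near&(W[...,2]>lo)&(W[...,2]<hi),amin):
        xy=W[t[2]][:,:2]; c,R=cv2.minEnclosingCircle((xy*1000).astype(np.float32)); out.append((t[0].round(1),t[1],xy.mean(0).round(4),np.round(c,1),round(R,1),W[t[2]][:,2].mean().round(4)))
    return out
E
python3 - <<'E'
from h import *
import pickle
im,T=pickle.load(open("w1.pkl","rb")); W=cloud(im,T); H=hsv(im)
for n,lo,hi in [("hub",.059,.066),("knob/post",.09,.11),("cover",.033,.042)]:
    print(n)
    for t in slice_blobs(W,lo,hi,12): print(*t)
print("yellow")
m=(H[...,0]>15)&(H[...,0]<32)&(H[...,1]>110)&(H[...,2]>110)
for t in blobs(m,6):
    for z in (.036,.021): 
        p=cast(im,t[0],z,T)[0]
        if np.linalg.norm(p-C0)<.16: print(t[0].round(1),t[1],z,p.round(4),np.nanmedian(W[t[2]][:,2]).round(4))
m=(H[...,0]>100)&(H[...,0]<120)&(H[...,1]>150)&(H[...,2]>70)
b=max(blobs(m,500),key=lambda t:t[1]); cs,_=cv2.findContours(b[2].astype(np.uint8),0,1)
hull=cv2.convexHull(max(cs,key=cv2.contourArea))[:,0]
print("plate",cv2.minEnclosingCircle((cast(im,hull,.02,T)*1000).astype(np.float32)))
E
```

```text
hub
[347.6 121.9] 303 [0.6108 0.1437] [611.3 143.5] 14.0 0.0627
[271.1 123.7] 293 [0.5011 0.141 ] [501.2 140.8] 13.7 0.0627
[373.6 172.2] 14 [0.6553 0.0705] [656.6  69.4] 5.7 0.0628
[344.1 195.4] 248 [0.6134 0.0341] [613.8  33.4] 13.9 0.0627
[273. 197.] 239 [0.5039 0.0314] [503.9  31. ] 13.8 0.0626
[293.6 222.2] 16 [ 0.5365 -0.0101] [537.9 -13.1] 7.5 0.0623
knob/post
[329.6  86.1] 140 [0.5762 0.1901] [576.8 190.2] 7.8 0.101
[231.6 142.8] 120 [0.4484 0.1186] [447.9 117.9] 7.9 0.1007
[295.8 165.2] 303 [0.5357 0.0874] [535.8  86.6] 13.8 0.0955
[384.3 179.7] 126 [0.6596 0.0679] [660.9  67. ] 7.9 0.1002
[296.  233.5] 107 [ 0.538  -0.0138] [538.2 -14.8] 7.7 0.1
cover
[320.6 129.5] 31 [0.5762 0.1309] [576.1 130.9] 4.3 0.037
[293.4 156.8] 1834 [0.5356 0.0894] [536.1  86.7] 41.9 0.0388
[337.5 157.5] 32 [0.6047 0.0883] [604.9  88.3] 4.7 0.0368
[319.5 184.5] 31 [0.5785 0.0449] [578.6  44.7] 5.0 0.0372
[227.6 205.4] 30 [0.4293 0.0094] [429.   9.] 10.6 0.0364
yellow
[260.8  63.7] 212 0.036 [0.4864 0.2226] 0.0211
[260.8  63.7] 212 0.021 [0.4858 0.2241] 0.0211
[347.1  80.6] 88 0.036 [0.6117 0.2002] 0.0217
[347.1  80.6] 88 0.021 [0.6148 0.2011] 0.0217
[233.6 119.6] 81 0.036 [0.4445 0.1453] 0.0217
[233.6 119.6] 81 0.021 [0.4427 0.1445] 0.0217
[319.6 129.7] 31 0.036 [0.5749 0.1306] 0.0369
[319.6 129.7] 31 0.021 [0.577  0.1293] 0.0369
[336.5 157.2] 30 0.036 [0.6033 0.0887] 0.0365
[336.5 157.2] 30 0.021 [0.6062 0.0862] 0.0365
[318.5 183.9] 31 0.036 [0.5771 0.0456] 0.0367
[318.5 183.9] 31 0.021 [0.5792 0.0419] 0.0367
[373.5 191.5] 64 0.036 [0.6667 0.033 ] 0.0218
[373.5 191.5] 64 0.021 [0.6715 0.0289] 0.0218
[270.5 223.1] 56 0.036 [ 0.4997 -0.0219] 0.0215
[270.5 223.1] 56 0.021 [ 0.4995 -0.0277] 0.0215
plate ((557.099609375, 87.05169677734375), 139.60208129882812)
```

Hub and pin fits give the nest at (557.4, 87.2) mm with yaw about 1.35°. The cover is at (536, 86.7), so it needs a slide of about 21.5 mm. Next: grasp the knob and slide.

```bash
cat >> h.py <<'E'
C=np.array([.5574,.0872]); YAW=.0236
ez=np.array([0,0,1.])
ex=np.array([np.cos(YAW),np.sin(YAW)])
E
python3 - <<'E'
from h import *
phi=min([YAW,YAW+np.pi],key=lambda f:abs(f-np.pi/2)); k=np.array([.5360,.0867])
r.set_gripper(.6,20)
for f in (YAW,YAW+np.pi):
    print(f,r.inverse_kinematics([*k,.09],down(f)))
r.move_to([*k,.15],down(YAW+np.pi)); f0=np.array(r.current_contact_force())
r.move_linear([*k,.09],vel=.1); print(r.current_t(),f0.round(1),np.round(r.current_contact_force(),1))
r.set_gripper(0,20); print(r.current_opening(),r.current_finger_force(),r.current_tool_pos(),np.round(r.current_contact_force(),1))
f1=np.array(r.current_contact_force())
d=C-k
for s in (.9,1.0,1.03,1.06):
    t=k+d*s; r.move_linear([*t,.09],vel=.03)
    f=np.array(r.current_contact_force())-f1; print(s,f.round(1),np.round(r.current_tool_pos(),4),r.current_t())
    if f[:2]@ex<-12: break
r.set_gripper(.6); r.move_linear([*t,.2],vel=.3)
r.move_to([C[0]-.05,C[1],.34],down(np.pi/2))
im,T=wrist(); W=cloud(im,T); print(r.current_t())
for n,lo,hi in [("hub",.059,.066),("knob/post",.09,.11),("cover",.033,.042)]:
    print(n)
    for t in slice_blobs(W,lo,hi,25): print(*t)
cv2.imwrite("pics/w2.png",im["pixels"][:,:,::-1])
E
```

```text
0.0236 [ 7.46191130e-02  5.62365267e-01  1.79277368e+00 -4.44089210e-16
  7.86453704e-01  1.62181544e+00]
3.165192653589793 [ 7.46191130e-02  5.62365267e-01  1.79277368e+00 -4.44089210e-16
  7.86453704e-01 -1.51977721e+00]
4.8833 [-0.1  0.3 -0.7] [-0.4 -0.  -0.2]
0.3164637990677708 25.194132328033447 [0.53644736 0.08660197 0.09067318] [-0.9 -2.   4.2]
0.9 [-13.4   1.9  20.4] [0.554  0.0874 0.0913] 6.0
8.35
hub
[360.3 124.5] 429 [0.6104 0.1436] [611.1 143.5] 13.9 0.0628
[268.6 126.6] 424 [0.5009 0.1411] [500.9 140.8] 13.9 0.0627
[391.1 184.5] 30 [0.6559 0.0699] [659.9  67.2] 7.7 0.0623
[355.  211.3] 338 [0.613 0.034] [613.2  33.6] 13.6 0.0626
[270.9 213. ] 336 [0.5034 0.0315] [503.5  30.9] 13.8 0.0626
knob/post
[340.1  80.9] 216 [0.5759 0.1899] [576.5 190. ] 7.8 0.1009
[220.7 150. ] 180 [0.4484 0.1187] [447.8 118. ] 7.8 0.1007
[299.2 175.7] 440 [0.5365 0.0886] [536.5  87.9] 13.9 0.0954
[404.8 194. ] 190 [0.659 0.068] [660.3  67.2] 7.8 0.1
[298.6 257.2] 154 [ 0.538  -0.0135] [538.2 -15. ] 8.0 0.0998
cover
[327.6 133.5] 49 [0.5761 0.1307] [576.3 130.5] 4.8 0.0367
[295.7 163.8] 2505 [0.5359 0.0914] [536.7  88. ] 41.8 0.0388
[347.1 166. ] 46 [0.6042 0.0885] [604.6  88.3] 4.8 0.0366
[325.8 197.4] 44 [0.5782 0.0451] [578.5  44.8] 4.9 0.0365
[218.6 221.8] 41 [0.4296 0.0092] [428.7   8.7] 11.6 0.0363
```

View pics/w2.png

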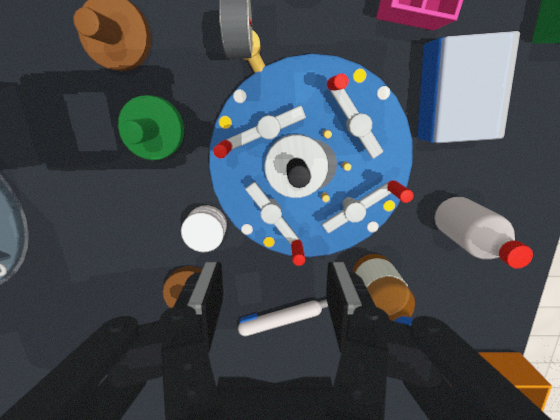

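The cover only moved about 1 mm: the knob is still at (299,175) in the image. Closing the pads pressed the cover down, so they slipped. Instead I'll push low on the knob with shut fingers from the -x side.

```bash
python3 - <<'E'
from h import *
k=np.array([.5366,.0880]); u=(C-k)/np.linalg.norm(C-k); L=np.linalg.norm(C-k)
phi=np.arctan2(u[1],u[0])+np.pi; z=.072
r.set_gripper(0)
s=k-u*.040
r.move_to([*s,.15],down(phi)); r.move_linear([*s,z],vel=.12); f0=np.array(r.current_contact_force())
print(r.current_t(),r.current_opening())
for g in (L-.004,L-.002,L-.001,L):
    t=k+u*(g-.025); r.move_linear([*t,z],vel=.05)
    f=np.array(r.current_contact_force())-f0; print(round(g,4),f.round(1),np.round(r.current_tool_pos(),4))
    if f[:2]@u<-8: break
r.move_linear([*(t-u*.012),z],vel=.08); r.move_linear([*(t-u*.012),.16],vel=.2)
r.move_to([C[0]-.05,C[1],.34],down(np.pi/2))
im,T=wrist(); W=cloud(im,T); print(r.current_t())
for n,lo,hi in [("knob/post",.09,.11),("cover",.033,.042)]:
    print(n)
    for t in slice_blobs(W,lo,hi,25): print(*t)
E
```

```text
11.0583 0.0010625560619099833
0.0168 [-1.6 -1.1 -0.9] [0.5282 0.0883 0.0718]
0.0188 [-3.8 -1.1  2.9] [0.5303 0.0882 0.0721]
0.0198 [-3.3 -0.8  0.5] [0.5314 0.0882 0.072 ]
0.0208 [-3.3 -1.2  0.8] [0.5324 0.0881 0.072 ]
14.9
knob/post
[340.3  81. ] 214 [0.5759 0.1898] [576.7 190. ] 7.8 0.101
[220.7 150.1] 181 [0.4484 0.1187] [447.6 117.8] 8.0 0.1007
[316.8 176. ] 442 [0.5566 0.0882] [556.9  87.5] 13.8 0.0955
[404.9 194.2] 191 [0.6591 0.0679] [660.4  66.9] 7.9 0.0999
[298.7 257.3] 154 [ 0.5381 -0.0136] [538.4 -15.5] 8.1 0.0998
cover
[312.1 164.2] 2627 [0.5574 0.0909] [564.8  87.1] 49.6 0.0386
[218.5 221.9] 40 [0.4294 0.0092] [429.1   8.9] 10.3 0.0364
```

The cover is home, with the knob 0.6 mm from the nest centre. Next I'll push nut a to its yellow dot and check it.

```bash
cat >> h.py <<'E'
PIV={n:C+np.array([[ex[0],-ex[1]],[ex[1],ex[0]]])@np.array(v)*.055 for n,v in dict(a=(1,1),b=(-1,1),c=(-1,-1),d=(1,-1)).items()}
BASE=dict(a=128,b=-142,c=-52,d=38)
def push(n,q0,q1,z=.105,ro=.019):
    al=np.radians(BASE[n])+YAW-(q0+q1)/2; h=(q1-q0)/2
    rad=np.array([np.cos(al),np.sin(al)]); t=np.array([rad[1],-rad[0]])
    at=lambda s: PIV[n]+.0565*rad+t*s
    s0=-.058*np.sin(h)-ro-.009; s1=.058*np.sin(h)-ro
    f=np.arctan2(t[1],t[0]); q=np.array(r.current_q()); best=None
    for k in (f,f+np.pi):
        j=r.inverse_kinematics([*at(s0),z],down(k))
        if j is not None:
            c=np.abs(np.array(j)-q).max()
            if best is None or c<best[0]: best=(c,k)
    if r.current_tool_pos()[2]<.138: r.move_linear([*r.current_tool_pos()[:2],.14],vel=.15)
    r.move_to([*at(s0),.14],down(best[1]))
    r.move_linear([*at(s0),z],vel=.12); f0=np.array(r.current_contact_force())
    r.move_linear([*at(s1),z],vel=.06); F=np.array(r.current_contact_force())-f0
    r.move_linear([*at(s1-.006),z],vel=.06)
    print(n,"force",F.round(1),"t",r.current_t())
    r.move_linear([*at(s1-.006),.14],vel=.15)
def check():
    if r.current_tool_pos()[2]<.138: r.move_linear([*r.current_tool_pos()[:2],.14],vel=.15)
    r.move_to([C[0]-.05,C[1],.34],down(np.pi/2))
    im,T=wrist(); W=cloud(im,T); Q={}
    for _,area,_,c,R,_ in slice_blobs(W,.09,.11,40):
        c=np.array(c)/1000
        if R>11: print("knob-nest mm",((c-C)*1000).round(1)); continue
        n=min(PIV,key=lambda m:abs(np.linalg.norm(c-PIV[m])-.058)); d=c-PIV[n]
        a=np.arctan2(d[1],d[0])-YAW; Q[n]=round(float((np.radians(BASE[n])-a+1)%(2*np.pi)-1),3)
    print(Q,"t",r.current_t()); return Q,im
E
python3 - <<'E'
from h import *
Q0={}
P=dict(a=(.5766,.190),b=(.4477,.1179),c=(.5383,-.0152),d=(.6605,.067))
for n in P:
    d=P[n]-PIV[n]; a=np.arctan2(d[1],d[0])-YAW; Q0[n]=float((np.radians(BASE[n])-a+1)%(2*np.pi)-1); print(n,Q0[n],np.linalg.norm(d))
push('a',Q0['a'],.75); check()
E
```

```text
a 0.048867722687653714 0.057906921635925826
b 0.28045364892316726 0.05815338066046642
c 0.04334166416689422 0.05764603182673315
d 0.06592845472902775 0.05756073683910813
a force [-1.9 -2.1  0.2] t 17.8583
knob-nest mm [-0.3  0.2]
{'a': 0.769, 'b': 0.283, 'd': 0.067, 'c': 0.044} t 19.5917
```

Nut a landed at 0.77 rad. Next the rest of pass one (c, b, d), then a check.

```bash
python3 - <<'E'
from h import *
push('c',.044,.75); push('b',.283,.75); push('d',.067,.75); Q,im=check()
cv2.imwrite("pics/w3.png",im["pixels"][:,:,::-1])
E
```

```text
c force [0.7 0.3 0.7] t 22.275
b force [ 0.8  1.  -0.4] t 25.225
d force [-0.7 -1.1 -0.8] t 28.1
knob-nest mm [-0.3  0.1]
{'a': 0.768, 'b': 0.785, 'd': 0.739} t 29.5417
```

View pics/w3.png

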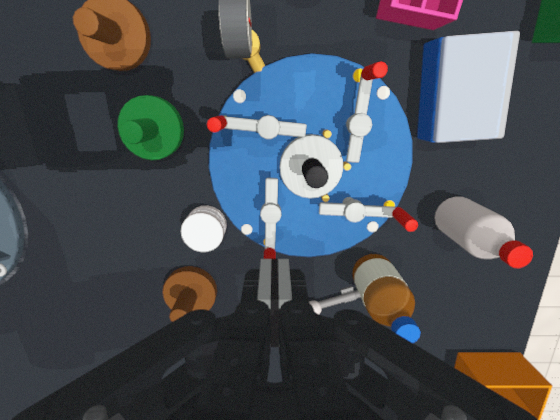

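All four levers lie over their yellow dots. Lever c's post is at (270,254), partly hidden by the fingers, and its bar covers its dot. Now pass two.

```bash
python3 - <<'E'
from h import *
push('a',.768,1.41); push('c',.74,1.41); Q,im=check()
if Q.get('a',0)>1.33: push('b',.785,1.41); push('d',.739,1.41); Q,im=check()
cv2.imwrite("pics/w4.png",im["pixels"][:,:,::-1])
E
```

```text
a force [-0.1  0.3 -0.4] t 32.125
c force [ 1.8 -1.8  3.1] t 35.1417
knob-nest mm [ 0.  -0.1]
{'a': 1.419, 'b': 0.782, 'd': 0.732, 'c': 1.402} t 36.8417
b force [-0.5  0.5 -0.1] t 39.3
d force [-0.8  0.3  0.1] t 42.3167
knob-nest mm [-0.5  0.4]
{'a': 1.422, 'b': 1.447, 'd': 1.392, 'c': 1.399} t 43.7833
```

View pics/w4.png

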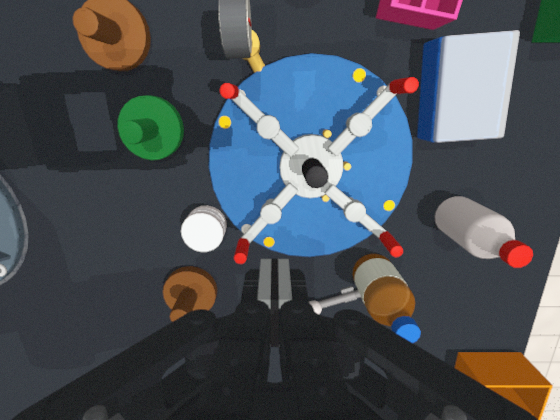

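The levers now sit over their white dots. The cover is still home, with its knob at (317,175). There's time to seat a, c and d right against their stops.

```bash
python3 - <<'E'
from h import *
for n,q in (('c',1.40),('a',1.42),('d',1.392)):
    push(n,q,1.455)
Q,im=check()
if len(Q)==4 and min(Q.values())>1.34: print(r.hand_in(),r.current_t())
E
```

```text
c force [ 1.5 -2.2  1.7] t 45.825
a force [-3.3  3.6  1.2] t 48.2917
d force [-1.2  0.3 -1.4] t 50.8917
knob-nest mm [-0.4  0.3]
{'a': 1.446, 'b': 1.444, 'd': 1.444, 'c': 1.46} t 52.375
the job is handed in; nothing more can be done
the job is handed in; nothing more can be done
```

I handed the job in at about 52 s: the cover is home within 1 mm of the nest centre, and all four lever nuts were tightened crisscross in two passes and measure 1.44–1.46 rad, at their stops; nothing else appeared moved in the last view, and no verdict came back.

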